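# Find the heavy side of a balancer rotor

### The arm

A 7-joint arm with a two-finger parallel gripper is mounted at the origin on the work surface. World frame = base frame: x ahead of the robot, y to its left, z up, the work surface at z = 0. Lengths are in m, angles in rad, forces in N, time in s.
With the tool pointing down it reaches from about 0.4 to 0.875 m from the base axis. Payload 19.3 kg.
Tool frame: the origin (TCP) lies where the fingers leave the gripper's body, on its centre line; the fingertips stand bot.tip_reach ahead of it and the grasp point (between the pads) lies 54 mm ahead of it (bot.tip_reach is the distance from the TCP to the fingertips, in m); z points along the fingers, y is the line along which they close (so a half turn about z gives the same grasp; the last joint's range is limited). The gripper opens to 85 mm and grips with 20 to 120 N. Pads are 22 mm wide; open, the fingers measure 114 mm over their backs; the gripper's body (76 mm by 85 mm) begins 54 mm behind the grasp point. The pads swing forward as they close: fully open they stand 13 mm farther back than shut.
Start: joints at [1.27, 0.521, -0.036, 1.599, 0.021, 1.021, -0.113], TCP at [0.143, -0.608, 0.304] pointing down, gripper open.
Joint ranges: [-2.91, 2.91], [-0.3, 2.13], [-1.5, 1.42], [0.17, 2.43], [-1.26, 4.41], [0.16, 1.93], [-2.52, 2.52]. Speed limits (rad/s): [1.89, 1.89, 2.39, 2.39, 3.01, 3.01, 3.01].

### API

Orientations are given as [roll, pitch, yaw] about the fixed x, y, z axes, in that order (R = Rz(yaw) Ry(pitch) Rx(roll)).
In Python, from workcell import bot gives the robot as it stands. The module is installed in compiled form; this text tells all that it offers.
- The arm moves only by the shell command python3 -m jog 'ROWS' [FORCE]. ROWS is JSON, a list that holds one entry, the list of rows, each a list of 7 numbers: the shift along the tool's x, y, z in mm, then the turn, a rotation vector about the tool's x, y, z in rad, then the opening, from 0 (shut) to 1 (fully open). In form: [[[tx, ty, tz, wx, wy, wz, fingers], ...]]. A call has 1 to 5 rows; each row shifts and turns the commanded pose from where the row before left it, along the tool's axes as they then stand; what a row does not reach is not made up. A row lasts 1/10 s, in which the tool goes at most 50 mm and 8.59 degrees, less where a joint would pass 70% of its speed; a pose out of reach is approached as far as the arm can. A call is refused whole if a number of a shift passes 50 or a number of a turn 0.15, either way. A call with a gripper value outside its range is refused whole. The fingers move at their own pace and stop on an object; FORCE is the grip in N (left out, the last holds). Time passes only in rows, so rows that do not move let the fingers close. It gives the time, the measured TCP pose, the force, the opening and the grip force at its end, in the units of the state.
- bot.observe(): the state, without advancing time (a new reading comes with each control period).
- bot.grab_frame(name): name is "scene" or "side" or "wrist"; returns a dict with "img" (400x640x3 uint8, red, green, blue), "intrinsics" (3x3 intrinsics, pixels), "R" (3x3) and "t" (3): a world point X has camera coordinates R X + t; the wrist camera has in their place "tool_from_camera" (4x4, takes a point from camera to tool coordinates, whose origin is the TCP and whose axes are the flange's). Camera axes: x right, y down, z forward; pixel columns grow to the right and rows downward; lengths in m; the calibration is good to about 2 mm. A picture is of the moment at which its call begins: read the wrist's pose just before it. There is no depth.
- bot.job_done(): hands the job in; it is judged then, once.
Trained networks look in a picture, given as the dict that the camera call returned (one of the last four; its "shot" number tells which), for a name from the list of things; names that differ only in an ending like _2 or _b are one class to them, and where a whole thing is asked for, a point or a joint stands for the part that bears it (a point fixed in the world has none). Each returns a list of dicts, best first, with "conf" (0 to 1); they miss things now and then, are a little off and sometimes report something else, mostly with a low value. They report only what shows in the picture. A call takes as long as a camera call. They do not tell look-alikes from the thing itself.
- bot.trace(query, picture): "region" (400x640 bool, what is visible of it).
- bot.spot_point(query, picture): "xyz" ([x, y, z] in m, in world coordinates, good to about 4 mm: a listed point, or the origin of a listed thing).
The state is a dict: "clock": time; "qpos": joint angles; "qd": joint speeds; "joint_efforts": joint torques, N m; "position": TCP position; "tool_rot": TCP orientation; "force": force on the tool from outside, world axes, zero at the start; "moment": the same for the moment, N m; "grip_width": finger opening in m; "finger_force": force on a finger pad.
Only numpy, scipy, OpenCV 4.12 (cv2) and the standard library are available. Lean on these libraries where they do the work, as an engineer would, in place of code of your own. Each camera call takes 0.05 s, during which the arm holds its last target. There are 200 camera calls.

### The job

One part in the crate is an engine balancer rotor: a closed round steel drum with a square stub standing on its top; its counterweight is sealed inside and nothing outside shows on which side. Lift it out by the stub and find its heavy side by feel: tipped and turned in the hand, it twists in the grip. Finish while still holding it motionless at least 15 cm above the bench, stub upward with its axis sloping about 45 degrees and its heavy side lowest, leaving the other parts and tools where they are.

Things in the scene. Friction and masses are not known exactly. Their poses are not given: they have to be found in the camera images.
- rotor: Balancer rotor, bright steel, lying flat in the crate: drum 110 mm across, 26 mm high; on its middle a square stub 24 x 24 mm, 44 mm tall (its top is 70 mm above the underside). Origin: centre of the underside; z: along the axis to the stub; x, y: square to the stub's flats. Mass 0.7 to 0.85 kg; the sealed-in counterweight lies fixed on any side of the drum, whatever x and y are.
- stub (a point): A point of the rotor: on its axis, at the grip height, half way up the stub, 48 mm above the underside (22 mm above the drum). The rotor's centre of mass lies about 16 mm off this axis, towards the heavy side, and about 14 mm above the underside. Held with the axis sloping 45 degrees, its weight twists about the axis with up to about 0.1 N m.
- crate: Open grey plastic crate, 350 x 350 mm and 50 mm high, walls and floor 6 mm thick, fixed to the bench. Origin: centre of the underside; x, y along its sides.
- pulley: Aluminium pulley in the crate, 96 mm across, with a round stub 34 mm thick; 40 mm high in all. To be left alone. Origin: centre of the underside.
- bearing: Dark steel ring in the crate, 90 mm across, hole 52 mm, 24 mm high. To be left alone. Origin: centre of the underside.
- filter: Black round oil filter in the crate, 76 mm across, 42 mm high. To be left alone. Origin: centre of the underside.
- nut: Steel nut near the middle of the crate, 38 mm across, 14 mm high. To be left alone. Origin: centre of the underside.
- bolt_a: Steel bolt with a nut on it, 54 mm long and 16 mm thick, lying in the crate near the middle of its -y wall. To be left alone. Origin: below the middle of its shank.
- bolt_b: Steel bolt with a nut on it, 54 mm long and 16 mm thick, lying in the crate near the middle of its +y wall. To be left alone. Origin: below the middle of its shank.
- spray: Aluminium spray can standing on the bench left of the crate, 56 mm across, about 150 mm high. To be left alone. Origin: centre of the underside.
- wrench: Steel wrench, about 170 mm long, lying on the bench right of the crate. To be left alone.
There are look-alikes about, which are no part of the job. Several things have the shape of the rotor; the one meant has the colours described above.

How it is judged:
By the outcome, as a careful person would: the job done as asked, in the order asked, and still so for the second after the job is handed in, while the arm keeps its last pose, push and grip.
It also fails if it takes over 48 s, if anything falls off the work surface, if the arm or the gripper's body presses on something with over 40 N, if the wrist force passes 120 N, or if a joint passes its speed limit or range.

## Working session

There is one attempt and no reset: what is moved stays moved. The work goes in short steps, Python scripts to look and compute and a shell command to move; the robot and the scene stay as the last step left them, time stands still between calls to the robot, and variables do not carry over. Pictures are saved under pics/ and viewed, at most 10 in all, crops included, and the job is handed in when it is done.

```bash
mkdir -p pics; python3 - <<'E'
from workcell import bot
import cv2,numpy as np
s=bot.observe(); print({k:np.round(v,3).tolist() for k,v in s.items()}, bot.tip_reach)
for n in ("scene","wrist"):
    p=bot.grab_frame(n); cv2.imwrite(f"pics/{n}0.png",p["img"][:,:,::-1])
    print(n)
    for q in ("rotor","stub"):
        for d in bot.spot_point(q,p): print(q,d["conf"],np.round(d["xyz"],3), [np.round((lambda c:(c/c[2])[:2])(p["intrinsics"]@(p["R"]@np.array(d["xyz"])+p["t"]))) if n=="scene" else 0])
    if n=="scene":
        for q in("crate","pulley","bearing","filter","nut","bolt_a","spray","wrench"):
            for d in bot.spot_point(q,p)[:2]: print(q,d["conf"],np.round(d["xyz"],3))
E
```

```text
{'clock': 0.0, 'qpos': [1.27, 0.522, -0.036, 1.6, 0.021, 1.021, -0.113], 'qd': [-0.0, 0.001, -0.001, 0.001, -0.001, 0.001, -0.0], 'joint_efforts': [-0.0, -92.711, 1.98, -36.993, 0.018, 0.008, -0.0], 'position': [0.143, -0.608, 0.303], 'tool_rot': [-3.14, 0.0, 0.231], 'force': [0.419, -0.136, -0.022], 'moment': [0.008, -0.026, 0.052], 'finger_force': 0.0, 'grip_width': 0.085} 0.0726
scene
rotor 0.81 [ 0.677 -0.385  0.001] [array([183., 198.])]
rotor 0.79 [ 0.252 -0.231 -0.003] [array([322., 174.])]
rotor 0.75 [ 0.492 -0.131  0.006] [array([283., 209.])]
rotor 0.67 [ 0.357 -0.347 -0.005] [array([276., 172.])]
stub 0.86 [ 0.491 -0.128  0.054] [array([283., 195.])]
stub 0.61 [ 0.675 -0.392  0.052] [array([180., 182.])]
stub 0.58 [ 0.254 -0.228  0.048] [array([322., 161.])]
stub 0.56 [ 0.357 -0.343  0.046] [array([276., 159.])]
crate 0.78 [ 0.56  -0.033 -0.002]
pulley 0.95 [ 0.656 -0.088  0.008]
bearing 0.92 [0.465 0.026 0.007]
filter 0.97 [0.618 0.066 0.004]
nut 0.5 [ 0.561 -0.038  0.008]
bolt_a 0.64 [ 0.594 -0.164  0.008]
bolt_a 0.52 [0.523 0.104 0.005]
wrench 0.65 [ 0.507 -0.436 -0.005]
wrist
```

View pics/scene0.png

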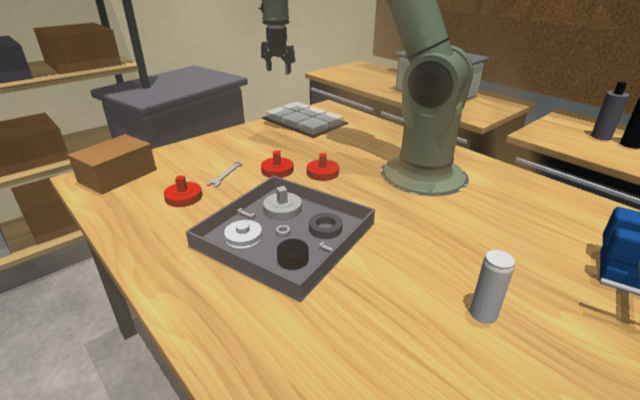

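The picture shows four things shaped like the rotor: red ones at (183,192), (277,166) and (322,168), all outside the crate, and a bright steel one with a square stub at (283,203) inside it. The pulley at (242,234) has a round stub. I choose the one at (283,203) and will check it in a crop.

```bash
cat > h.py <<'E'
from workcell import bot
import cv2,numpy as np
from scipy.spatial.transform import Rotation as Ro
def pose():
    s=bot.observe(); return Ro.from_euler("xyz",s["tool_rot"]).as_matrix(), np.array(s["position"]), s
def to_tool(dw): R,p,s=pose(); return np.round(R.T@np.array(dw)*1000,1)
E
python3 - <<'E'
import cv2
i=cv2.imread("pics/scene0.png")[150:300,170:390]
cv2.imwrite("pics/crop0.png",cv2.resize(i,None,fx=3.5,fy=3.5,interpolation=cv2.INTER_CUBIC))
E
```

```text
(no output)
```

View pics/crop0.png

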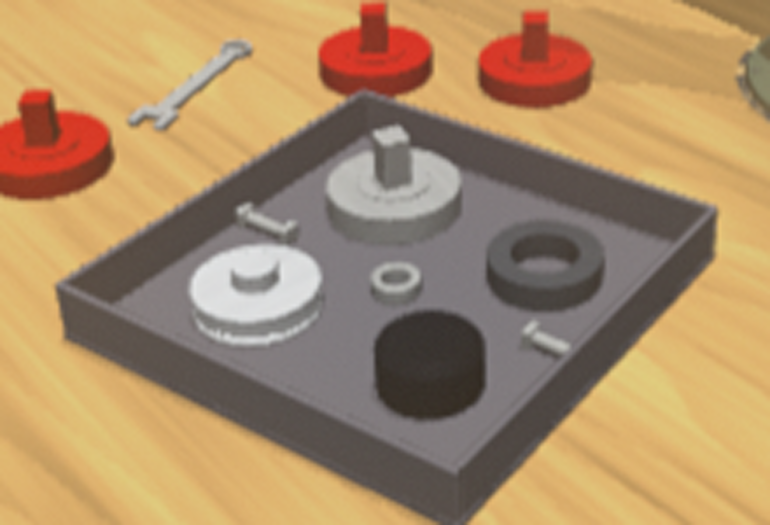

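The crop confirms it: a grey steel drum with a square stub, at crop (393,180) in the crate's rear corner. The red ones are outside. Next I move above it.

```bash
python3 -m jog '[[[30,-25.7,0,0,0,0,1],[30,-25.7,0,0,0,0,1],[30,-25.7,0,0,0,0,1],[30,-25.7,0,0,0,0,1],[30,-25.7,0,0,0,0,1]]]'
python3 -m jog '[[[30,-25.7,0,0,0,0,1],[30,-25.7,0,0,0,0,1],[30,-25.7,0,0,0,0,1],[30,-25.7,0,0,0,0,1],[30,-25.7,0,0,0,0,1]]]'
python3 -m jog '[[[30,-25.7,0,0,0,0,1],[30,-25.7,0,0,0,0,1],[30,-25.7,0,0,0,0,1],[30,-25.7,0,0,0,0,1],[0,0,0,0,0,0,1]]]'
python3 - <<'E'
from h import *
R,p,s=pose(); f=bot.grab_frame("wrist"); print(np.round(p,3),s["tool_rot"],s["qpos"])
cv2.imwrite("pics/w1.png",f["img"][:,:,::-1]); print(np.round(f["tool_from_camera"],3),f["intrinsics"])
for q in("stub","rotor","crate"):
  for d in bot.spot_point(q,f): print(q,d["conf"],np.round(d["xyz"],4))
np.savez("w1.npz",R=R,p=p,T=f["tool_from_camera"],K=f["intrinsics"])
E
```

```text
clock: 1.2
position: [0.2603, -0.4477, 0.304]
tool_rot: [3.141, -0.0, 0.231]
force: [1.2, -0.2, -0.1]
grip_width: 0.0856
finger_force: 0.0
clock: 1.7
position: [0.3769, -0.2883, 0.3041]
tool_rot: [3.141, -0.0, 0.231]
force: [0.3, -0.7, -0.3]
grip_width: 0.0858
finger_force: 0.0
clock: 2.2
position: [0.4721, -0.1577, 0.304]
tool_rot: [-3.14, -0.002, 0.237]
force: [0.0, -1.2, 0.4]
grip_width: 0.085
finger_force: 0.0
[ 0.472 -0.158  0.304] [-3.14045616e+00 -1.85671551e-03  2.36825616e-01] [ 0.39994898  0.32765978 -0.24542838  1.91970389  0.09737829  0.90443257
 -1.22708363]
[[-0.001 -0.945 -0.327  0.085]
 [ 1.    -0.001  0.001 -0.001]
 [-0.001 -0.327  0.945 -0.07 ]
 [ 0.     0.     0.     1.   ]] [[300.01731192   0.         320.18249825]
 [  0.         300.01731192 196.26488243]
 [  0.           0.           1.        ]]
stub 0.96 [ 0.2536 -0.2311  0.0493]
stub 0.77 [ 0.4957 -0.1286  0.0559]
stub 0.58 [ 0.6748 -0.3848  0.0451]
stub 0.56 [ 0.3571 -0.344   0.0513]
rotor 0.92 [ 0.2595 -0.2291  0.0019]
rotor 0.86 [ 0.4945 -0.1301  0.0036]
rotor 0.79 [ 0.6735 -0.3864  0.0007]
rotor 0.64 [ 0.3591 -0.3378  0.0016]
rotor 0.62 [0.5222 0.1018 0.0043]
crate 0.64 [ 0.5623 -0.0345 -0.0012]
```

View pics/w1.png

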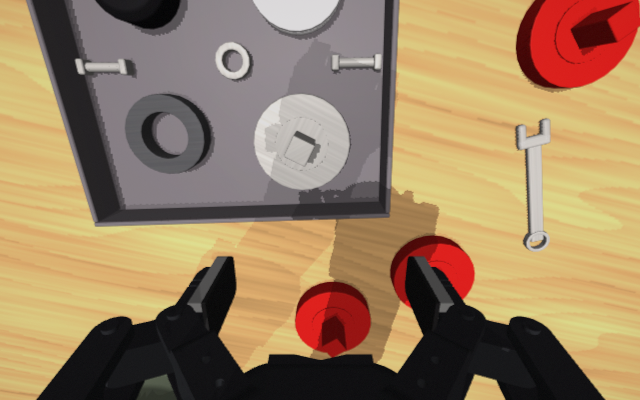

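The wrist picture shows the steel rotor at (302,142) with its stub turned relative to the image, next to the bearing (168,133) and the nut (233,60). I'll rectify the stub's top plane to get its yaw.

```bash
python3 - <<'E'
from h import *
d=np.load("w1.npz");T=d["T"];K=d["K"]
W=np.eye(4);W[:3,:3]=d["R"];W[:3,3]=d["p"];C=np.linalg.inv(W@T)
img=cv2.imread("pics/w1.png")
cx,cy,px=0.494,-0.129,6.0  # px per mm; u along world x, v along -y
out=[]
for z in (0.076,):
    n=600
    A=np.array([[1/px/1000,0,cx-n/2/px/1000],[0,-1/px/1000,cy+n/2/px/1000],[0,0,0],[0,0,1]]);A[2]=[0,0,z]
    H=K@C[:3]@A
    o=cv2.warpPerspective(img,H,(n,n),flags=cv2.INTER_CUBIC|cv2.WARP_INVERSE_MAP)
    for k in range(0,600,60): cv2.putText(o,str(k),(k,10),0,.35,(0,0,255),1);cv2.putText(o,str(k),(0,k+5),0,.35,(0,0,255),1)
    cv2.imwrite("pics/rect1.png",o)
E
```

```text
(no output)
```

View pics/rect1.png

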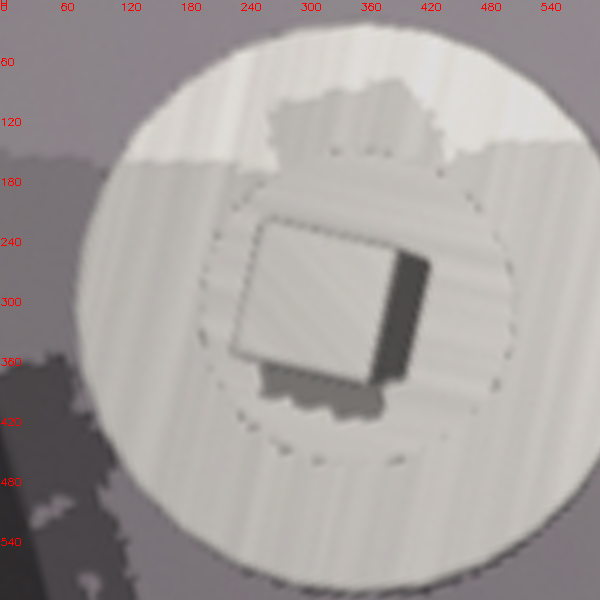

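Rectified, the stub's top has corners at about (262,222), (398,250), (368,384) and (232,352). That puts its centre near (0.4965, -0.129), with flats at yaw of about -12.3°. The network's estimate agrees within 1 mm. I'll turn to yaw 1.357, which leaves joint 7 near the middle of its range.

```bash
python3 -m jog '[[[0,0,0,0,0,-0.14,1],[0,0,0,0,0,-0.14,1],[0,0,0,0,0,-0.14,1],[0,0,0,0,0,-0.14,1]]]' >/dev/null
python3 -m jog '[[[0,0,0,0,0,-0.14,1],[0,0,0,0,0,-0.14,1],[0,0,0,0,0,-0.14,1],[0,0,0,0,0,-0.14,1],[0,0,0,0,0,0,1]]]'
python3 - <<'E'
from h import *
R,p,s=pose(); print(np.round(s["qpos"],2),s["tool_rot"],to_tool(np.array([.4965,-.1293,.110])-p), s["moment"],s["force"])
E
```

```text
clock: 3.3
position: [0.4689, -0.1632, 0.3039]
tool_rot: [-3.141, 0.0, 1.351]
force: [0.6, -0.5, -0.6]
grip_width: 0.0854
finger_force: 0.0
[ 0.59  0.35 -0.47  1.91  0.2   0.93 -0.2 ] [-3.14149941e+00  1.84887012e-04  1.35145484e+00] [ 39.1  19.5 193.9] [-0.02516419 -0.04166175  0.05395058] [ 0.60110679 -0.48901183 -0.56878291]
```

```bash
python3 -m jog '[[[19.5,9.7,0,0,0,0,1],[19.6,9.8,0,0,0,0,1],[0,0,35,0,0,0,1],[0,0,35,0,0,0,1],[0,0,0,0,0,0,1]]]'
python3 - <<'E'
from h import *
R,p,s=pose(); print(p,to_tool(np.array([.4965,-.1293,.110])-p))
for c in("scene","side"):
  f=bot.grab_frame(c)
  if c=="side": cv2.imwrite("pics/side1.png",f["img"][:,:,::-1])
  for d in bot.spot_point("stub",f)[:4]: print(c,d["conf"],np.round(d["xyz"],4))
E
```

```text
clock: 3.8
position: [0.4952, -0.1285, 0.2308]
tool_rot: [-3.136, 0.0, 1.346]
force: [-0.2, 0.1, 1.3]
grip_width: 0.0854
finger_force: 0.0
[ 0.49520525 -0.12853311  0.23077671] [ -0.4   2.1 120.8]
scene 0.89 [ 0.2546 -0.2296  0.0506]
scene 0.75 [ 0.6757 -0.3904  0.0487]
scene 0.73 [ 0.4938 -0.1263  0.0538]
scene 0.56 [ 0.3556 -0.3411  0.0462]
side 0.97 [ 0.3576 -0.3431  0.0477]
side 0.86 [ 0.4941 -0.1287  0.0512]
side 0.65 [ 0.2561 -0.2282  0.0484]
side 0.54 [ 0.6767 -0.3898  0.047 ]
```

```bash
python3 -m jog '[[[0,0,30,0,0,0,1],[0,0,30,0,0,0,1],[0,0,25,0,0,0,1],[0,0,20,0,0,0,1],[0,0,10,0,0,0,1]]]'
python3 -m jog '[[[0,0,4,0,0,0,1],[0,0,0,0,0,0,1]]]'
python3 - <<'E'
from h import *
R,p,s=pose(); print(p,s["tool_rot"],s["force"],s["moment"])
f=bot.grab_frame("wrist"); cv2.imwrite("pics/w2.png",f["img"][:,:,::-1])
E
```

```text
clock: 4.5
position: [0.4974, -0.1285, 0.1188]
tool_rot: [3.141, 0.0, 1.349]
force: [0.2, -0.2, -0.3]
grip_width: 0.0852
finger_force: 0.0
clock: 4.7
position: [0.4975, -0.1284, 0.1156]
tool_rot: [3.141, 0.0, 1.35]
force: [-0.6, 0.9, 0.1]
grip_width: 0.0853
finger_force: 0.0
[ 0.49752696 -0.12836413  0.11559098] [3.14067256e+00 7.58844087e-05 1.35023812e+00] [-0.59882322  0.87650095  0.05592267] [0.01655077 0.02567857 0.04220358]
```

View pics/w2.png

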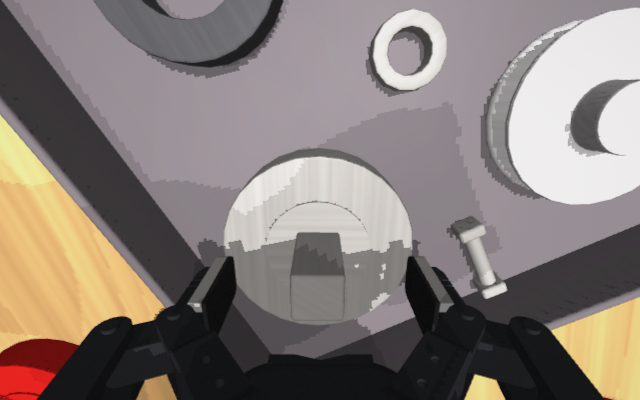

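The stub stands square between the pads at (318,290). I'll go down 5 mm, close and lift.

```bash
python3 -m jog '[[[0,0,3,0,0,0,1],[0,0,2,0,0,0,0],[0,0,0,0,0,0,0],[0,0,0,0,0,0,0],[0,0,0,0,0,0,0]]]' 110
python3 -m jog '[[[0,0,0,0,0,0,0],[0,0,0,0,0,0,0]]]' 110
```

```text
clock: 5.25
position: [0.4971, -0.1282, 0.11]
tool_rot: [3.142, -0.0, 1.351]
force: [1.3, -0.6, 0.2]
grip_width: 0.0282
finger_force: 0.0
clock: 5.45
position: [0.497, -0.1282, 0.1102]
tool_rot: [-3.141, 0.0, 1.351]
force: [-2.8, -0.2, 7.9]
grip_width: 0.0229
finger_force: 108.6
```

```bash
python3 -m jog '[[[0,0,-10,0,0,0,0],[0,0,-20,0,0,0,0],[0,0,-40,0,0,0,0],[0,0,-40,0,0,0,0],[0,0,-40,0,0,0,0]]]'
python3 -m jog '[[[0,0,-40,0,0,0,0],[0,0,-40,0,0,0,0],[0,0,-30,0,0,0,0],[0,0,0,0,0,0,0],[0,0,0,0,0,0,0]]]'
cat >> h.py <<'E'
def measure(n=10):
    M=[];F=[]
    for _ in range(n):
        R,p,s=pose(); M.append(s["moment"]);F.append(s["force"]); f=bot.grab_frame("wrist")
    M=np.array(M);F=np.array(F)
    print("q",np.round(s["qpos"],2),"p",np.round(p,3),"rot",np.round(s["tool_rot"],3),"g",s["grip_width"],"t",s["clock"])
    print("M",M.mean(0).round(4),"sd",M.std(0).round(3),"F",F.mean(0).round(2))
    print("Mtool",(R.T@M.mean(0)).round(4),"down in tool",(-R[2]).round(3))
    return f
E
python3 -c "
from h import *
f=measure(10);cv2.imwrite('pics/w3.png',f['img'][:,:,::-1])"
```

```text
clock: 5.95
position: [0.4964, -0.128, 0.2617]
tool_rot: [-3.141, -0.0, 1.351]
force: [0.6, -0.1, -6.5]
grip_width: 0.023
finger_force: 109.6
clock: 6.45
position: [0.4965, -0.1282, 0.3695]
tool_rot: [-3.141, 0.0, 1.351]
force: [-0.7, -0.1, -8.1]
grip_width: 0.0227
finger_force: 109.6
q [ 0.54  0.31 -0.51  1.79  0.17  1.09 -0.25] p [ 0.497 -0.128  0.369] rot [-3.141 -0.     1.351] g 0.02262576344002534 t 6.9
M [-0.0413  0.0981  0.0145] sd [0.023 0.03  0.024] F [-0.03 -0.08 -7.12]
Mtool [ 0.0867 -0.0617 -0.0145] down in tool [-0.     0.001  1.   ]
```

View pics/w3.png

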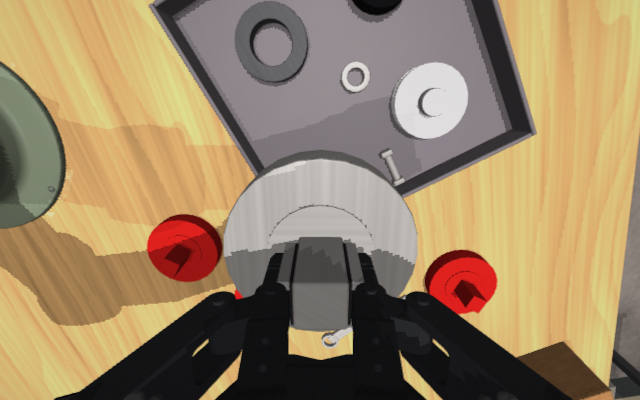

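The rotor is held by its stub between the pads (320,290), clear of the crate. The first vertical moment puts the heavy side near 55° in the tool frame, about 15 mm off the axis, which fits the 16 mm given. Next I turn to line up with the arm's plane, tip 45° and measure again.

```bash
cat >> h.py <<'E'
_m=measure
def measure(n=10):
    M=[]
    for _ in range(n):
        R,p,s=pose(); M.append(s["moment"]); f=bot.grab_frame("wrist")
    M=np.mean(M,0)
    print("q",np.round(s["qpos"],2),"p",np.round(p,3),"g",round(s["grip_width"],4),"t",s["clock"],"Mtool",(R.T@M).round(4),"down",(-R[2]).round(3))
    with open("log.txt","a") as o: o.write(" ".join(map(str,list(R.ravel())+list(M)))+"\n")
    return f
E
python3 -m jog '[[[0,0,0,0,0,0.13,0],[0,0,0,0,0,0.13,0],[0,0,0,0,0,0.13,0],[0,0,0,0,0,0.13,0],[0,0,0,0,0,0.12,0]]]' >/dev/null
python3 -m jog '[[[0,0,0,0,0,0,0],[0,0,0,0,0,0,0]]]' >/dev/null
python3 -c "
from h import *
measure(10)"
python3 -m jog '[[[0,0,0,0.107,-0.076,0,0],[0,0,0,0.107,-0.076,0,0],[0,0,0,0.107,-0.076,0,0],[0,0,0,0.107,-0.076,0,0],[0,0,0,0.107,-0.076,0,0]]]'
python3 -m jog '[[[0,0,0,0.107,-0.076,0,0],[0,0,0,0,0,0,0],[0,0,0,0,0,0,0]]]'
python3 -c "
from h import *
measure(15)"
```

```text
q [ 0.45  0.29 -0.39  1.79  0.13  1.08 -0.85] p [ 0.497 -0.128  0.37 ] g 0.0226 t 8.1 Mtool [ 0.0837 -0.094  -0.0048] down [0. 0. 1.]
clock: 8.65
position: [0.4977, -0.1284, 0.3701]
tool_rot: [-2.578, 0.363, 0.817]
force: [-0.3, 0.1, -7.5]
grip_width: 0.0231
finger_force: 110.4
clock: 8.95
position: [0.4976, -0.1282, 0.3692]
tool_rot: [-2.459, 0.421, 0.862]
force: [0.1, -0.1, -6.5]
grip_width: 0.0228
finger_force: 110.5
q [ 0.37  0.66 -0.35  1.39  0.05  1.89 -0.86] p [ 0.497 -0.128  0.37 ] g 0.0231 t 9.65 Mtool [-1.5316  1.0888  0.0043] down [0.41  0.578 0.706]
```

```bash

python3 -m jog '[[[0,0,0,0,0,0.13,0],[0,0,0,0,0,0.13,0],[0,0,0,0,0,0.13,0],[0,0,0,0,0,0.13,0],[0,0,0,0,0,0.13,0]]]' >/dev/null
python3 -m jog '[[[0,0,0,0,0,0.13,0],[0,0,0,0,0,0.13,0],[0,0,0,0,0,0.13,0],[0,0,0,0,0,0.13,0],[0,0,0,0,0,0,0]]]' 
python3 -m jog '[[[0,0,0,0,0,0,0],[0,0,0,0,0,0,0]]]' >/dev/null
python3 -c "
from h import *
measure(20)"
python3 -m jog '[[[0,0,0,0,0,-0.13,0],[0,0,0,0,0,-0.13,0],[0,0,0,0,0,-0.13,0],[0,0,0,0,0,-0.13,0],[0,0,0,0,0,-0.13,0]]]' >/dev/null
python3 -m jog '[[[0,0,0,0,0,-0.13,0],[0,0,0,0,0,-0.13,0],[0,0,0,0,0,-0.13,0],[0,0,0,0,0,-0.13,0],[0,0,0,0,0,-0.13,0]]]' >/dev/null
python3 -m jog '[[[0,0,0,0,0,-0.13,0],[0,0,0,0,0,-0.13,0],[0,0,0,0,0,-0.13,0],[0,0,0,0,0,-0.13,0],[0,0,0,0,0,-0.13,0]]]' >/dev/null
python3 -m jog '[[[0,0,0,0,0,-0.13,0],[0,0,0,0,0,-0.13,0],[0,0,0,0,0,-0.13,0],[0,0,0,0,0,0,0],[0,0,0,0,0,0,0]]]' 
python3 -c "
from h import *
measure(20)"
```

```text
clock: 10.7
position: [0.4972, -0.1279, 0.3699]
tool_rot: [2.927, 0.764, -0.548]
force: [0.4, 0.4, -7.5]
grip_width: 0.0229
finger_force: 110.4
q [ 0.17  0.64 -0.01  1.4  -0.05  1.88 -1.87] p [ 0.497 -0.128  0.37 ] g 0.023 t 11.85 Mtool [ 0.4843  1.8734 -0.0688] down [ 0.692 -0.152  0.706]
clock: 13.9
position: [0.497, -0.1284, 0.3699]
tool_rot: [-2.433, -0.378, 1.735]
force: [-0.2, 0.1, -6.8]
grip_width: 0.0227
finger_force: 110.5
q [ 0.52  0.71 -0.62  1.38  0.14  1.92  0.18] p [ 0.497 -0.128  0.37 ] g 0.0232 t 14.85 Mtool [-1.6153 -1.0645  0.0723] down [-0.372  0.603  0.706]
```

The twist about the axis is -0.069, +0.004 and +0.072 N m at down-angles -12°, 55° and 122°. The fitted heavy side is at about 51° in the tool frame, and r comes out at about 15 mm. I'll turn there and check.

```bash

python3 -m jog '[[[0,0,0,0,0,0.13,0],[0,0,0,0,0,0.13,0],[0,0,0,0,0,0.13,0],[0,0,0,0,0,0.13,0],[0,0,0,0,0,0.13,0]]]' >/dev/null
python3 -m jog '[[[0,0,0,0,0,0.13,0],[0,0,0,0,0,0.13,0],[0,0,0,0,0,0.13,0],[0,0,0,0,0,0.13,0],[0,0,0,0,0,0.06,0]]]' 
python3 -m jog '[[[0,0,0,0,0,0,0],[0,0,0,0,0,0,0],[0,0,0,0,0,0,0]]]' >/dev/null
python3 -c "
from h import *
f=measure(40);cv2.imwrite('pics/w4.png',f['img'][:,:,::-1])
g=bot.grab_frame('scene');cv2.imwrite('pics/s4.png',g['img'][:300,100:500,::-1])
for q in('pulley','bearing','filter','nut','bolt_a','spray','wrench','stub'):
  for d in bot.spot_point(q,g)[:2]: print(q,d['conf'],np.round(d['xyz'],3))"
```

```text
clock: 15.9
position: [0.4971, -0.128, 0.3699]
tool_rot: [-2.48, 0.463, 0.808]
force: [0.2, 0.3, -6.6]
grip_width: 0.0225
finger_force: 110.5
q [ 0.32  0.65 -0.26  1.39  0.02  1.89 -0.87] p [ 0.497 -0.128  0.37 ] g 0.0228 t 18.15 Mtool [-1.4648  1.1811  0.0021] down [0.444 0.552 0.706]
pulley 0.63 [ 0.656 -0.088  0.009]
bearing 0.92 [0.466 0.027 0.007]
filter 0.98 [0.615 0.066 0.002]
nut 0.48 [ 0.562 -0.037  0.004]
bolt_a 0.47 [ 0.592 -0.166  0.007]
bolt_a 0.39 [0.526 0.105 0.006]
spray 0.79 [0.416 0.459 0.001]
wrench 0.76 [ 0.506 -0.438 -0.001]
stub 0.96 [ 0.454 -0.12   0.33 ]
stub 0.65 [ 0.357 -0.346  0.046]
```

View pics/w4.png

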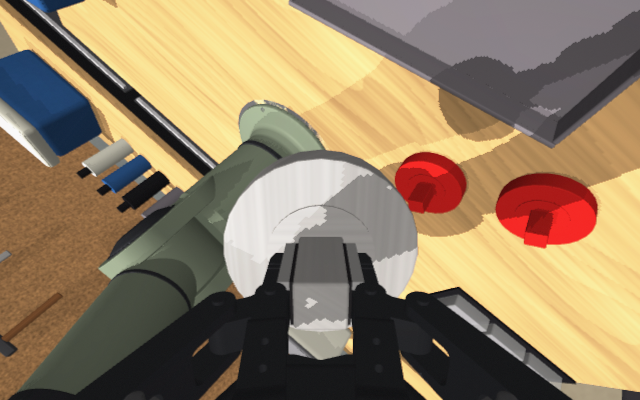

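View pics/s4.png

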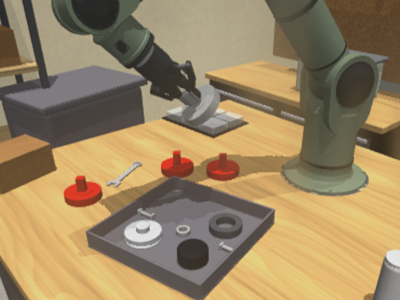

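The wrist picture shows the stub still square in the pads (320,285), with no slip. The scene crop shows the rotor held, tilted, at (200,102) with the other parts in place. The residual twist is 0.002 N m (about 1.5°), with the slope of a heavy side hanging lowest. I'm handing it in.

```bash
python3 -c "
from workcell import bot
print(bot.job_done())"
```

```text
the job is handed in; nothing more can be done
None
```

I handed the job in with the arm holding the steel rotor still by its stub, about 26 cm above the bench, axis sloping 45° and heavy side lowest to within about 5° by my measurements; the other parts and tools are where they were, and no verdict came back.

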